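# Lower a bell jar on its ratchet hoist

### The job

The bell jar hangs on its ratchet hoist over the crucible: throw the red release lever across, wind the crank up a little to take the weight so that the sprung pawl jumps clear of the ratchet wheel, then keep hold of the crank and ease the jar down until its whole weight rests on the rubber seal. Then let go of the crank and throw the lever back so that the pawl drops into the wheel again. Never let the jar run, bump or be pressed down hard, keep off the glass and its carrying arm, and leave everything else on the bench alone.

Things in the scene. Friction and masses are not known exactly. Their poses are not given: they have to be found in the camera images.
- hoist: bell jar hoist fixed to the bench: grey base 230 x 340 mm, blue winch housing (front face x = -30 mm) with ratchet wheel and crank on the robot's side. Origin on the bench under the base; x points away from the robot, y left towards the jar, z up; the frame for all mm below. A 380 mm high column, 24 mm thick, stands at x = 65, y = -34; sleeve, carrying arm and rack (front x = 23) slide along it.
- wheel_axis (a point): on the winding axis, which is parallel to the hoist's x, at x = -42, y = -70, z = 165 mm: the middle of the steel ratchet wheel, 86 mm across, x = -37 to -47. In front of it turns the crank arm (x = -62 to -71). Seen from the robot, the jar's weight pulls the wheel anticlockwise (its top towards +y); winding up is clockwise and clicks freely over the 16 teeth (0.393 rad each).
- knob (a point): where to hold the crank's black knob, a cylinder 22 mm across and 62 mm long, lying along the hoist's x towards the robot, free to spin on its pin. The point is on its axis, 40 mm from its root at the crank arm, 22 mm from its free end. It circles the winding axis at radius 65 mm: it starts on the upper right, seen from the robot, and goes over the top to the left side as the jar comes down.
- crank (a joint): angle of crank and wheel, rad, grows as the jar comes down, 30 mm of jar per rad; wound up it stops at -1.4. The knob stands 29 deg minus this angle to the right (-y) of straight up. The weight pulls at the knob with 5.5 to 8 N. The winch has next to no friction and no brake: with the pawl clear and the crank not held the jar falls.
- lever_tip (a point): tip of the release lever, a 7 mm rod with a red grip 12 mm thick that points up from its pivot at x = -42, y = -18, z = 212 mm; the tip point is 56 mm from the pivot. At hold it leans 20 deg to the right (-y); thrown to release it leans 26 deg to the left (+y).
- release_lever (a joint): rad, 0 at hold (leaning right), 0.8 at its stop at release (leaning left). It stays where it is left; 2 to 3 N at the tip move it. A spring joins it to the pawl: at 0 it presses the pawl into the wheel, at 0.8 it pulls it out, but an undercut loaded tooth keeps the pawl in until nearly all the weight is taken on the crank, 0.02 to 0.15 rad of winding up; then the pawl jumps out and stays out.
- pawl_tip (a point): nose of the dark steel pawl, which points right from the lever's pivot and catches the wheel at its top. In the hoist's frame it is about z = 205 mm when down in a tooth, up to 215 mm when lying on the teeth, about 224 mm when it has jumped clear.
- bell_jar: glass bell jar with its arm, 115 mm across, 150 mm high; origin: centre of the rim's lower edge, x = 65, y = 90 mm. Weighs 12 to 17 N, moves only up and down. It lands on a rubber seal (gives 0.6 mm); the plate's height is set by a screw and not given: rim at 46 to 64 mm. Then the crank goes light; each further newton at the knob presses the glass with 2.2 N.
- sample: white crucible, 34 mm across and 36 mm high, standing on the plate under the jar; origin under its middle
- beaker: empty glass beaker, 64 mm across and 82 mm high, bystander; origin under its middle
- petri_dish: lidded glass dish, 60 mm across and 16 mm high, bystander; origin under its middle
- notebook: blue notebook 210 x 152 x 14 mm, bystander; origin under its middle
- pen: black pen, 145 mm long, lying on the notebook, bystander; origin under its middle
- phone: black phone 159 x 75 x 8 mm, bystander; origin under its middle
- mouse: black computer mouse 108 x 56 x 34 mm, bystander; origin under its middle

How it is judged:
By the outcome, as a careful person would: the job done as asked, in the order asked, and still so for the second after the job is handed in, with the robot touching nothing.
It also fails if it takes over 72 s, if anything falls off the work surface, if the arm or the gripper's body presses on something with over 40 N, if the wrist force passes 120 N, or if a joint passes its speed limit or range.

### The arm

A 6-joint arm with a two-finger parallel gripper is mounted at the origin on a cart in front of the work surface, level with it; the furniture and walls round the work are solid. World frame = base frame: x ahead of the robot, y to its left, z up, the work surface at z = 0. Lengths are in m, angles in rad, forces in N, time in s.
With the tool pointing down it reaches from about 0.15 to 0.775 m from the base axis. Payload 6.1 kg.
Tool frame: the origin (TCP) lies at the centre of the arm's flange, where the gripper is bolted on; the fingertips stand 173 mm ahead of it and the grasp point (between the pads) lies 155 mm ahead of it; z points along the fingers, y is the direction in which the jaws open and shut (so a half turn about z gives the same grasp; the last joint's range is limited). The gripper opens to 85 mm and grips with 20 to 120 N. Pads are 22 mm wide; open, the fingers measure 114 mm over their backs; the gripper's body (76 mm by 85 mm) begins 54 mm behind the grasp point. The pads swing forward as they close: fully open they stand 13 mm farther back than shut.
Start: joints at [1.261, 0.126, -0.04, 1.405, 0, 1.571], TCP at [0.16, 0.5, 0.405] pointing down, gripper open.
Joint ranges: [-2.72, 2.72], [-0.95, 1.95], [-1.27, 1.35], [-1.78, 2.02], [-1.46, 1.47], [-3.14, 3.14]. Speed limits (rad/s): [2.39, 2.39, 3.01, 3.14, 3.14, 3.14].

### API

Orientations are given as a rotation vector (axis times angle).
In Python, from plant import get_obs, grab_frame, close_job gives the robot as it stands. The module is installed in compiled form; this text tells all that it offers.
- The arm moves only by the shell command python3 -m pendant 'ROWS' [FORCE]. ROWS is JSON, a list of rows, each an object with "hand": the opening, from 0 (shut) to 1 (fully open); "dp": the shift along the tool's x, y, z scaled (see below), a list of three; "rotation": the turn, a rotation vector about the tool's x, y, z scaled (see below), a list of three. A call has 1 to 20 rows; each row is the pose to reach, as a shift and turn from the pose commanded when the call began, along the tool's axes at that moment; what a row does not reach only later rows make up. The controller multiplies each number of a shift by 200 mm and each number of a turn by 45 degrees. A row lasts 1/8 s, in which the tool goes at most 62.5 mm and 10.7 degrees, less where a joint would pass 70% of its speed; a pose out of reach is approached as far as the arm can. A call with a number of a shift or a turn outside -1 to 1 is refused whole. A call with a gripper value outside its range is refused whole. The fingers move at their own pace and stop on an object; FORCE is the grip in N (left out, the last holds). Time passes only in rows, so rows that repeat a pose let the fingers close. It gives the time, the measured TCP pose, the force and the opening at its end, in the units of the state.
- get_obs(): the state, without advancing time (a new reading comes with each control period).
- grab_frame(name): name is "scene" or "top" or "wrist"; returns a dict with "image" (480x640x3 uint8, red, green, blue), "depth" (480x640 float32, m along the optical axis (not along the pixel's ray), 0 where there is no reading), "mtx" (3x3 intrinsics, pixels), "k1" (the pictures are not rectified: a ray, as slopes to the right and down, at radius r is drawn at 1 + k1 r^2 times it, then the intrinsics apply), "eye" and "orientation" of the camera in the world. Camera axes: x right, y up, looking along -z (the intrinsics and any distortion apply to the point x, -y, -z); pixel columns grow to the right and rows downward; lengths in m; the calibration is good to about 2 mm. A picture is of the moment at which its call begins.
- close_job(): hands the job in, once; it reports no verdict.
The state is a dict: "time_s": time; "joints": joint angles; "joint_vel": joint speeds; "tau": joint torques, N m; "position": TCP position; "tcp_rot": TCP orientation; "ft_force": force on the tool from outside, world axes, zero at the start; "moment": the same for the moment, N m; "finger_gap": finger opening in m.
Only numpy, scipy, OpenCV 4.12 (cv2) and the standard library are available. Lean on these libraries where they do the work, as an engineer would, in place of code of your own. Each camera call takes 0.05 s, during which the arm holds its last target. There are 200 camera calls.

## Working session

There is one attempt and no reset: what is moved stays moved. The work goes in short steps, Python scripts to look and compute and a shell command to move; the robot and the scene stay as the last step left them, time stands still between calls to the robot, and variables do not carry over. Pictures are saved under pics/ and viewed, about 8 in all and at most 12, crops included, and the job is handed in when it is done.

```bash
mkdir -p pics
cat > h.py <<'E'
import numpy as np, cv2
from scipy.spatial.transform import Rotation as R
from plant import get_obs, grab_frame
def save(f,n): cv2.imwrite('pics/'+n,f['image'][:,:,::-1])
def rot(o):
    o=np.array(o,float)
    return o if o.shape==(3,3) else (R.from_rotvec(o).as_matrix() if o.shape==(3,) else R.from_quat(o).as_matrix())
def px2w(f,u,v,d=None):
    K=f['mtx']; d=f['depth'][int(v),int(u)] if d is None else d
    x,y=(u-K[0,2])/K[0,0],(v-K[1,2])/K[1,1]
    a,b=x,y
    for _ in range(20):
        s=1+f['k1']*(a*a+b*b); a,b=x/s,y/s
    return np.array(f['eye'])+rot(f['orientation'])@np.array([a*d,-b*d,-d])
def w2px(f,p):
    c=rot(f['orientation']).T@(np.array(p)-f['eye']); a,b=c[0]/-c[2],-c[1]/-c[2]
    s=1+f['k1']*(a*a+b*b); K=f['mtx']
    return np.array([K[0,0]*a*s+K[0,2],K[1,1]*b*s+K[1,2]])
E
python3 - <<'E'
from h import *
o=get_obs(); print({k:np.round(v,3) for k,v in o.items()})
for n in('scene','top'):
    f=grab_frame(n); save(f,n+'0.png'); np.savez(n+'0.npz',**f); print(n,f['eye'],f['orientation'],f['mtx'],f['k1'])
E
```

```text
{'time_s': np.float64(0.0), 'joints': array([ 1.261,  0.126, -0.041,  1.405,  0.   ,  1.571]), 'joint_vel': array([ 0.001, -0.   ,  0.001, -0.001, -0.   ,  0.001]), 'tau': array([-1.0000e-03, -4.3592e+01,  3.5292e+01,  1.7000e-02, -0.0000e+00,
        0.0000e+00]), 'position': array([0.16 , 0.5  , 0.404]), 'tcp_rot': array([-4.850e-01, -3.104e+00,  3.000e-03]), 'ft_force': array([-0.598, -0.201, -0.408]), 'moment': array([ 0.036, -0.052, -0.06 ]), 'finger_gap': np.float64(0.086)}
scene [-0.57188414 -0.83881405  0.75627159] [ 1.08211912 -0.5436652  -0.8084623 ] [[524.61545239   0.         324.84594041]
 [  0.         524.61545239 240.08559   ]
 [  0.           0.           1.        ]] 0.038233992198626096
top [ 0.34718061 -0.01490241  1.53701886] [ 0.10605278 -0.10570004 -1.59247026] [[488.54683158   0.         323.92216111]
 [  0.         488.54683158 237.25607261]
 [  0.           0.           1.        ]] 0.004153485810188998
```

View pics/scene0.png

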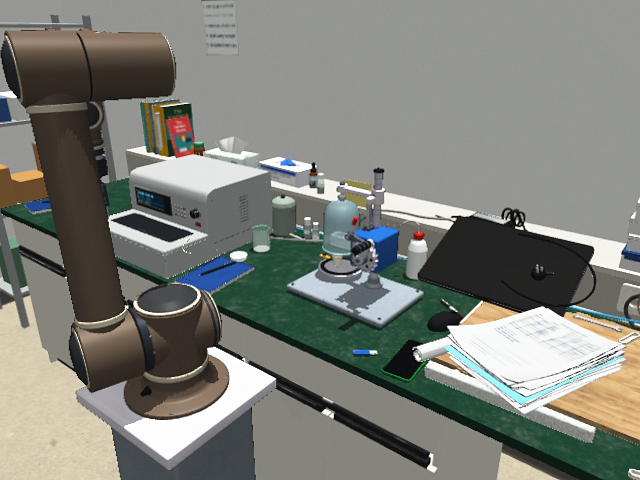

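View pics/top0.png

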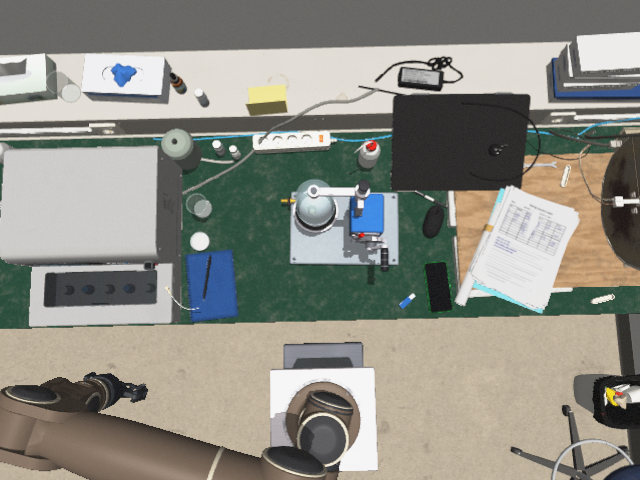

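The scene view shows the hoist at about (365,270). In the top view its base spans (290–398, 193–263), with the crank knob at about (384,260) and the lever at about (361,236). The notebook, phone and mouse lie clear of it.

Run:
```python
from h import *
f=dict(np.load('top0.npz'))
P=np.array([[px2w(f,u,v) for u in range(270,420)] for v in range(170,290)])
z=P[...,2]
print('heights',np.histogram(z,bins=np.arange(-.01,.45,.02))[0])
for (u,v) in [(300,255),(320,258),(390,200),(295,290),(284+20,250)]: print(u,v,P[v-170,u-270].round(4))
im=f['image'][170:290,270:420].astype(int)
zb=np.median(z[82:90,25:50]);print('base top',zb)
m=((abs(z-zb)<.006)&(P[...,0]<.75)).astype(np.uint8)
n,l,s,c=cv2.connectedComponentsWithStats(m); k=1+np.argmax(s[1:,4]); q=P[l==k][:,:2]
r=cv2.minAreaRect((q*1000).astype(np.float32)); print(r, cv2.boxPoints(r))
# big zoom for viewing
cv2.imwrite('pics/topz.png',cv2.resize(f['image'][180:280,280:410,::-1],None,fx=6,fy=6,interpolation=cv2.INTER_CUBIC))
```

```text
heights [8736 3990  432  319  432  186   73   55  107  189  242 1356  518  501
   24  273  353   17   13  106    0    0]
300 255 [0.4979 0.0587 0.0241]
320 258 [ 0.4873 -0.0033  0.0203]
390 200 [ 0.6657 -0.2287  0.022 ]Traceback (most recent call last):
  File "<stdin>", line 6, in <module>
IndexError: index 120 is out of bounds for axis 0 with size 120
```

Run:
```python
from h import *
f=dict(np.load('top0.npz'))
P=np.array([[px2w(f,u,v) for u in range(270,420)] for v in range(170,290)])
z=P[...,2]
zb=np.median(z[82:90,25:50]);print('base top',zb)
im=f['image'][170:290,270:420].astype(int)
grey=(im.max(2)-im.min(2)<45)&(im.min(2)>60)
m=((abs(z-zb)<.01)&(P[...,0]<.75)&grey).astype(np.uint8)
n,l,s,c=cv2.connectedComponentsWithStats(m); k=1+np.argmax(s[1:,4]); print(s[k])
Pb=np.array([[px2w(f,u,v) for u in range(270,420)] for v in range(170,290)]) 
ys,xs=np.where(l==k); C=np.array(f['eye'])
q=[]
for y,x in zip(ys,xs):
    p=P[y,x]; t=(C[2]-zb)/(C[2]-p[2]); q.append((C+(p-C)*t)[:2])
r=cv2.minAreaRect((np.array(q)*1000).astype(np.float32)); print(r, cv2.boxPoints(r))
cv2.imwrite('pics/topz.png',cv2.resize(f['image'][180:280,280:410,::-1],None,fx=6,fy=6,interpolation=cv2.INTER_CUBIC))
```

```text
base top 0.024514882732751597
[  19   27   91   68 3133]
((573.19287109375, -48.89179992675781), (280.3155212402344, 212.014404296875), 88.60729217529297) [[ 463.81046  -186.43167 ]
 [ 675.7622   -191.58466 ]
 [ 682.5753     88.64807 ]
 [ 470.62354    93.801056]]
```

View pics/topz.png

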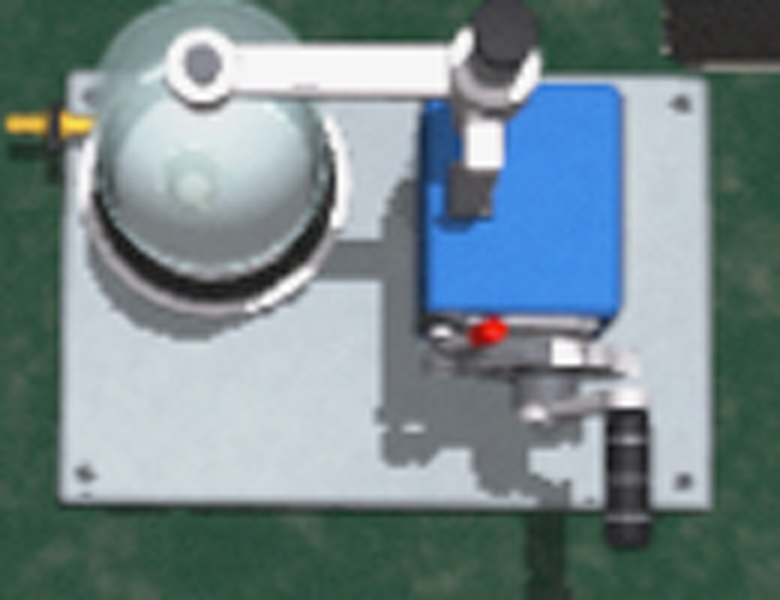

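The crop shows the base corners at about (68,72), (708,78), (712,508), (60,502) in zoomed pixels. The knob runs (630,400)–(628,545) and the red lever tip is at (490,330).

Run:
```python
from h import *
from scipy.optimize import least_squares
f=dict(np.load('top0.npz'))
def ray(u,v,z):
    p=px2w(f,u,v,1.0); C=np.array(f['eye']); return C+(p-C)*(C[2]-z)/(C[2]-p[2])
c=[((x+.5)/6-.5+280,(y+.5)/6-.5+180) for x,y in [(68,72),(708,78),(712,508),(60,502)]]
loc=np.array([[115,170],[115,-170],[-115,-170],[-115,170]])/1000
for zt in (.016,.02,.024):
    w=np.array([ray(u,v,zt)[:2] for u,v in c])
    M=lambda p:(loc@np.array([[np.cos(p[2]),np.sin(p[2])],[-np.sin(p[2]),np.cos(p[2])]])+p[:2]-w).ravel()
    s=least_squares(M,[.57,-.07,0]); print(zt,s.x.round(4),(s.fun*1000).round(1))
for n,(x,y) in dict(knobroot=(630,400),knobend=(628,545),knobmid=(629,470),lever=(490,330)).items():
    u,v=(x+.5)/6-.5+280,(y+.5)/6-.5+180
    print(n,px2w(f,u,v).round(4), [ray(u,v,z).round(4) for z in (.222,.265)])
```

```text
0.016 [ 0.5821 -0.0812 -0.034 ] [ 0.8  0.4  0.8 -0.4 -0.9 -0.6 -0.7  0.6]
0.02 [ 0.5814 -0.0811 -0.034 ] [ 1.1  0.8  1.1 -0.8 -1.2 -1.  -1.   1. ]
0.024 [ 0.5808 -0.0809 -0.034 ] [ 1.4  1.2  1.4 -1.3 -1.5 -1.5 -1.3  1.5]
knobroot [ 0.4958 -0.1798  0.2271] [array([ 0.4964, -0.1804,  0.222 ]), array([ 0.4915, -0.175 ,  0.265 ])]
knobend [ 0.4305 -0.1759  0.2301] [array([ 0.431 , -0.1769,  0.222 ]), array([ 0.4282, -0.1716,  0.265 ])]
knobmid [ 0.4633 -0.1768  0.2374] [array([ 0.4647, -0.1787,  0.222 ]), array([ 0.4608, -0.1733,  0.265 ])]
lever [ 0.5231 -0.1145  0.2705] [array([ 0.5298, -0.1184,  0.222 ]), array([ 0.5238, -0.115 ,  0.265 ])]
```

```bash
cat >> h.py <<'E'
H0=np.array([.5695,-.0811,0]); YAW=-.034
def hw(p,H=None): return R.from_euler('z',YAW).apply(np.array(p,float)/1000)+(H0 if H is None else H)
def wh(p): return R.from_euler('z',-YAW).apply(np.array(p)-H0)*1000
# desired tool: z down, y along +hoist y
RT=R.from_euler('z',YAW)*R.from_matrix([[-1,0,0],[0,1,0],[0,0,-1]])
def plan(p,rt=None):
    o=get_obs(); r0=R.from_rotvec(o['tcp_rot']); rt=rt or RT
    d=r0.inv().apply(np.array(p)-o['position'])/.2
    print('dp',d.round(3),'rot',((r0.inv()*rt).as_rotvec()/(np.pi/4)).round(3),'t',o['time_s'].round(2),'grasp(hoist)',wh(o['position']+r0.apply([0,0,.155])).round(1))
E
python3 -c "
from h import *
plan([.36,-.17,.49]); plan([.36,-.17,.49],RT*R.from_euler('z',np.pi))"
```

```text
Traceback (most recent call last):
  File "h.py", line 27, in plan
    print('dp',d.round(3),'rot',((r0.inv()*rt).as_rotvec()/(np.pi/4)).round(3),'t',o['time_s'].round(2),'grasp(hoist)',wh(o['position']+r0.apply([0,0,.155])).round(1))
                                                                                   ^^^^^^^^^^^^^^^^^
AttributeError: 'float' object has no attribute 'round'
```

```bash
sed -i "s/o\['time_s'\].round(2)/round(o['time_s'],2)/" h.py
python3 -c "
from h import *
plan([.36,-.17,.49]); plan([.36,-.17,.49],RT*R.from_euler('z',np.pi))"
```

```text
dp [-1.973 -2.886 -0.426] rot [-0.002 -0.    -0.351] t 0.1 grasp(hoist) [-429.1  566.5  249. ]
dp [-1.973 -2.886 -0.426] rot [-0.000e+00  3.000e-03  3.649e+00] t 0.1 grasp(hoist) [-429.1  566.5  249. ]
```

```bash
python3 -m pendant '[{"hand":1,"dp":[-0.16,-0.24,-0.1],"rotation":[0,0,-0.09]},{"hand":1,"dp":[-0.32,-0.48,-0.2],"rotation":[0,0,-0.18]},{"hand":1,"dp":[-0.48,-0.72,-0.3],"rotation":[0,0,-0.27]},{"hand":1,"dp":[-0.64,-0.96,-0.42],"rotation":[0,0,-0.35]},{"hand":1,"dp":[-0.64,-0.96,-0.42],"rotation":[0,0,-0.35]}]'; python3 -c "
from h import *
plan([.36,-.17,.49]);print(get_obs()['joints'])"
```

```text
time_s: 0.72
position: [0.2237, 0.2753, 0.4908]
tcp_rot: [0.062, 3.138, 0.004]
ft_force: [0.7, 0.4, -0.6]
finger_gap: 0.0854
dp [-0.769 -2.198 -0.   ] rot [ 0.004  0.003 -0.007] t 0.72 grasp(hoist) [-357.3  344.9  335.9]
[ 8.88421445e-01 -1.79473742e-01 -1.45969191e-01  1.60043324e+00
 -3.84961361e-04  9.27959595e-01]
```

```bash
python3 -m pendant '[{"hand":1,"dp":[-0.07,-0.2,0],"rotation":[0,0,0]},{"hand":1,"dp":[-0.14,-0.4,0],"rotation":[0,0,0]},{"hand":1,"dp":[-0.21,-0.6,0],"rotation":[0,0,0]},{"hand":1,"dp":[-0.28,-0.8,0],"rotation":[0,0,0]},{"hand":1,"dp":[-0.35,-1,0],"rotation":[0,0,0]}]';  python3 -m pendant '[{"hand":1,"dp":[-0.1,-0.25,0],"rotation":[0,0,0]},{"hand":1,"dp":[-0.2,-0.5,0],"rotation":[0,0,0]},{"hand":1,"dp":[-0.3,-0.75,0],"rotation":[0,0,0]},{"hand":1,"dp":[-0.4,-1,0],"rotation":[0,0,0]},{"hand":1,"dp":[-0.41,-1,0],"rotation":[0,0,0]}]'; python3 -c "
from h import *
plan([.36,-.17,.49]);print(get_obs()['joints'])
f=grab_frame('wrist');save(f,'w0.png');np.savez('w0.npz',**f);print(f['eye'],rot(f['orientation'])[:,2])"
```

```text
time_s: 1.35
position: [0.2868, 0.0751, 0.488]
tcp_rot: [-0.053, -3.14, -0.0]
ft_force: [0.1, -0.2, 0.3]
finger_gap: 0.0853
time_s: 1.98
position: [0.3629, -0.1295, 0.487]
tcp_rot: [-0.063, -3.138, -0.001]
ft_force: [-0.8, 0.2, -0.5]
finger_gap: 0.0855
dp [ 0.006 -0.203 -0.015] rot [ 0.001 -0.003 -0.008] t 1.98 grasp(hoist) [-205.3  -55.3  332. ]
[-3.42738576e-01 -1.21149461e-01 -1.06560182e-01  1.58809744e+00
 -1.59318561e-04 -3.02675072e-01]
[ 0.28777933 -0.12697954  0.4567252 ] [-0.29102353  0.00972012  0.95666652]
```

View pics/w0.png

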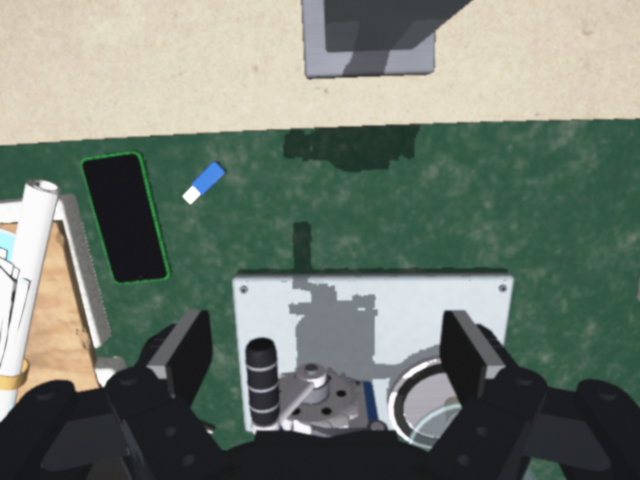

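The wrist view shows the knob from (261,345) at its free end to (264,425) at its root, the hub at (312,372), and the front corners of the base at (233,274) and (512,272).

Run:
```python
from h import *
t=dict(np.load('top0.npz')); w=dict(np.load('w0.npz'))
a=np.radians(29); ky,kz=-70-65*np.sin(a),165+65*np.cos(a)
pts=dict(end_top=(-133,ky,kz+11),end_l=(-133,ky+11,kz),end_r=(-133,ky-11,kz),root=(-71,ky,kz+11),tip=(-42,-37,264.6),hub=(-75,-70,165),col=(65,-34,380))
for n,p in pts.items():
    q=w2px(t,hw(p)); print(n,'topz',((q-[280,180]+.5)*6).round(0),'wrist',w2px(w,hw(p)).round(0))
# depth points of knob in wrist
for v in range(345,425,10):
    row=[px2w(w,u,v) for u in range(240,290)]
    r=[(u,wh(p)) for u,p in zip(range(240,290),row) if wh(p)[2]>200]
    if r: print(v,r[0][0],r[-1][0], max(r,key=lambda e:e[1][2])[1].round(1), np.mean([e[1] for e in r],0).round(1))
```

```text
end_top topz [634. 539.] wrist [256. 357.]
end_l topz [606. 540.] wrist [275. 347.]
end_r topz [655. 541.] wrist [243. 347.]
root topz [633. 401.] wrist [262. 432.]
tip topz [494. 325.] wrist [355. 502.]
hub topz [548. 425.] wrist [310. 370.]
col topz [508.  23.] wrist [370. 816.]
345 247 274 [-137.5 -103.6  226.2] [-136.4  -99.6  224.3]
355 246 276 [-134.2 -100.1  232.9] [-132.2  -98.7  229.8]
365 246 276 [-280.   -55.4  456.7] [-129.9  -97.5  237.8]
375 247 277 [-119.3 -100.9  233.6] [-117.   -98.8  230.4]
385 247 278 [-111.2 -100.1  233.4] [-109.   -98.9  230.5]
395 249 279 [-103.5  -99.1  234. ] [-100.7  -98.4  230.4]
405 249 289 [-280.   -55.4  456.7] [-92.2 -95.3 230.2]
415 250 288 [ -85.8 -101.8  232.8] [-80.8 -96.4 227. ]
```

```bash
sed -i 's/^H0=.*/H0=np.array([.5672,-.0790,0])/' h.py; python3 -c "
from h import *
plan(hw((-48,-37,487)))"
```

```text
Traceback (most recent call last):
  File "h.py", line 23, in <module>
    RT=R.from_euler('z',YAW)*R.from_matrix([[-1,0,0],[0,1,0],[0,0,-1]])
                        ^^^
NameError: name 'YAW' is not defined
```

```bash
sed -i 's/^H0=.*/H0=np.array([.5672,-.0790,0]); YAW=-.034/' h.py; python3 -c "
from h import *
plan(hw((-48,-37,487)))"
```

```text
dp [-0.774  0.098 -0.   ] rot [ 0.002 -0.003 -0.005] t 2.02 grasp(hoist) [-203.3  -55.9  332.3]
```

```bash
python3 -m pendant '[{"hand":0.5,"dp":[-0.2,0.03,0],"rotation":[0,0,0]},{"hand":0.5,"dp":[-0.4,0.06,0],"rotation":[0,0,0]},{"hand":0.5,"dp":[-0.6,0.09,0],"rotation":[0,0,0]},{"hand":0.5,"dp":[-0.77,0.1,0],"rotation":[0,0,0]},{"hand":0.5,"dp":[-0.77,0.1,0],"rotation":[0,0,0]},{"hand":0.5,"dp":[-0.77,0.1,0],"rotation":[0,0,0]}]'; python3 -c "
from h import *
plan(hw((-48,-37,412)))
f=grab_frame('wrist');save(f,'w1.png');np.savez('w1.npz',**f)
print(w2px(f,hw((-42,-37,264))))"
```

```text
time_s: 2.78
position: [0.5157, -0.111, 0.4885]
tcp_rot: [-0.052, -3.14, -0.0]
ft_force: [0.3, -1.3, -0.0]
finger_gap: 0.0426
dp [-0.012 -0.016  0.382] rot [ 0.    -0.001  0.001] t 2.77 grasp(hoist) [-50.5 -33.7 333.5]
[319.8258852  284.13662134]
```

View pics/w1.png

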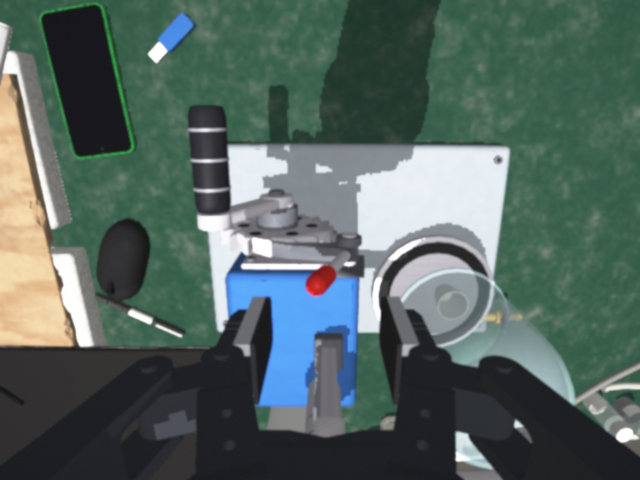

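The wrist view shows the red lever tip at (318,284), where I predicted (320,284), and midway between the fingers. The knob is at (209,105–215).

```bash
python3 -m pendant '[{"hand":0.5,"dp":[0,-0.015,0.12],"rotation":[0,0,0]},{"hand":0.5,"dp":[0,-0.015,0.24],"rotation":[0,0,0]},{"hand":0.5,"dp":[0,-0.015,0.34],"rotation":[0,0,0]},{"hand":0.5,"dp":[0,-0.015,0.38],"rotation":[0,0,0]},{"hand":0.5,"dp":[0,-0.015,0.38],"rotation":[0,0,0]}]';python3 -m pendant '[{"hand":0.5,"dp":[0,0.04,0],"rotation":[0,0,0]},{"hand":0.5,"dp":[0,0.07,0],"rotation":[0,0,0]},{"hand":0.5,"dp":[0,0.1,0],"rotation":[0,0,0]},{"hand":0.5,"dp":[0,0.13,0],"rotation":[0,0,0]},{"hand":0.5,"dp":[0,0.16,0],"rotation":[0,0,0]},{"hand":0.5,"dp":[0,0.19,0],"rotation":[0,0,0]},{"hand":0.5,"dp":[0,0.21,0],"rotation":[0,0,0]},{"hand":0.5,"dp":[0,0.22,0],"rotation":[0,0,0]},{"hand":0.5,"dp":[0,0.22,0],"rotation":[0,0,0]}]'; python3 -c "
from h import *
plan(hw((-48,11,412)))
f=grab_frame('wrist');save(f,'w2.png');np.savez('w2.npz',**f)
for s in (.6,.7,.8):
    a=s-np.radians(20);print(s,w2px(f,hw((-42,-18+56*np.sin(a),212+56*np.cos(a)))))"
```

```text
time_s: 3.45
position: [0.5152, -0.1152, 0.4131]
tcp_rot: [0.055, 3.141, -0.0]
ft_force: [0.1, -0.1, 0.3]
finger_gap: 0.0423
time_s: 4.58
position: [0.5174, -0.0713, 0.4126]
tcp_rot: [-0.055, -3.141, 0.0]
ft_force: [1.0, -2.2, 1.0]
finger_gap: 0.043
dp [-0.01   0.025  0.003] rot [-0.    -0.    -0.001] t 4.58 grasp(hoist) [-50.    6.  257.6]
0.6 [297.38064193 372.79357433]
0.7 [313.04546312 369.89979588]
0.8 [327.80849489 366.16512733]
```

View pics/w2.png

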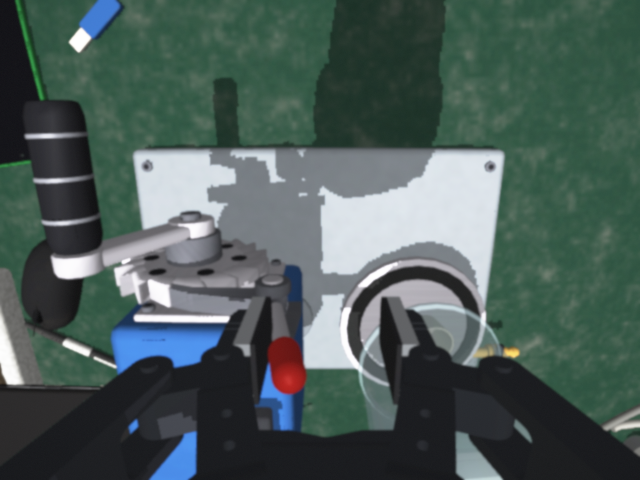

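The lever has swung left with its tip at about (289,372), roughly 0.55 rad, so it needs a little more.

```bash
python3 -m pendant '[{"hand":0.5,"dp":[0,0.015,0],"rotation":[0,0,0]},{"hand":0.5,"dp":[0,0.03,0],"rotation":[0,0,0]},{"hand":0.5,"dp":[0,0.04,0],"rotation":[0,0,0]},{"hand":0.5,"dp":[0,0.04,0],"rotation":[0,0,0]}]'; python3 -m pendant '[{"hand":0.5,"dp":[0,0.01,0],"rotation":[0,0,0]},{"hand":0.5,"dp":[0,0.01,0],"rotation":[0,0,0]}]'; python3 -m pendant '[{"hand":0.5,"dp":[0,0.01,0],"rotation":[0,0,0]},{"hand":0.5,"dp":[0,0.01,0],"rotation":[0,0,0]}]'
cat > red.py <<'E'
from h import *
f=grab_frame('wrist'); im=f['image'].astype(int)
m=(im[...,0]>130)&(im[...,1]<70)&(im[...,2]<70); v,u=np.where(m); print('red',u.mean(),v.mean(),len(u),'bbox',u.min(),u.max(),v.min(),v.max())
for s in (.0,.1,.6,.7,.8,.85):
    a=s-np.radians(20);print(s,w2px(f,hw((-42,-18+56*np.sin(a),212+56*np.cos(a)))).round(0),w2px(f,hw((-42,-18+40*np.sin(a),212+40*np.cos(a)))).round(0))
E
python3 red.py
```

```text
time_s: 5.12
position: [0.5176, -0.0633, 0.4125]
tcp_rot: [-0.055, -3.141, 0.0]
ft_force: [-0.2, -3.9, -0.3]
finger_gap: 0.0427
time_s: 5.38
position: [0.5177, -0.0621, 0.4126]
tcp_rot: [-0.056, -3.141, 0.005]
ft_force: [-0.5, -10.0, -1.2]
finger_gap: 0.0426
time_s: 5.62
position: [0.5177, -0.061, 0.4125]
tcp_rot: [-0.058, -3.14, 0.01]
ft_force: [-0.2, -15.1, -2.4]
finger_gap: 0.0425
red 297.20718562874254 368.69221556886225 835 bbox 273 316 345 385
0.0 [177. 369.] [205. 346.]
0.1 [191. 372.] [214. 348.]
0.6 [270. 373.] [265. 348.]
0.7 [286. 370.] [276. 347.]
0.8 [301. 367.] [286. 345.]
0.85 [309. 364.] [291. 343.]
```

The force rose to 15 N with no further travel and the tip is at the pixel for 0.8, so the lever is at its stop.

```bash
python3 -m pendant '[{"hand":0.5,"dp":[0,-0.04,0],"rotation":[0,0,0]},{"hand":0.5,"dp":[0,-0.06,0],"rotation":[0,0,0]},{"hand":0.5,"dp":[0,-0.06,-0.15],"rotation":[0,0,0]},{"hand":0.5,"dp":[0,-0.06,-0.35],"rotation":[0,0,0]},{"hand":0.6,"dp":[0.15,-0.25,-0.38],"rotation":[0,0,0]},{"hand":0.6,"dp":[0.3,-0.5,-0.38],"rotation":[0,0,0]},{"hand":0.6,"dp":[0.3,-0.5,-0.38],"rotation":[0,0,0]}]'; python3 -c "
from h import *
plan(hw((-111,-101.5,377)))"; python3 red.py
```

```text
time_s: 6.55
position: [0.4527, -0.159, 0.4895]
tcp_rot: [0.062, 3.14, 0.001]
ft_force: [1.2, 0.5, -0.5]
finger_gap: 0.0513
dp [-0.004 -0.088  0.562] rot [ 0.001  0.002 -0.007] t 6.55 grasp(hoist) [-111.6  -83.8  334.5]red.py:3: RuntimeWarning: Mean of empty slice.
  m=(im[...,0]>130)&(im[...,1]<70)&(im[...,2]<70); v,u=np.where(m); print('red',u.mean(),v.mean(),len(u),'bbox',u.min(),u.max(),v.min(),v.max())
  ret = ret.dtype.type(ret / rcount)
Traceback (most recent call last):
  File "red.py", line 3, in <module>
    m=(im[...,0]>130)&(im[...,1]<70)&(im[...,2]<70); v,u=np.where(m); print('red',u.mean(),v.mean(),len(u),'bbox',u.min(),u.max(),v.min(),v.max())
                                                                                                                  ~~~~~^^
ValueError: zero-size array to reduction operation minimum which has no identity
```

```bash
python3 -m pendant '[{"hand":0.6,"dp":[0,-0.085,0],"rotation":[0,0,0]},{"hand":0.6,"dp":[0,-0.085,0.2],"rotation":[0,0,0]},{"hand":0.6,"dp":[0,-0.085,0.4],"rotation":[0,0,0]},{"hand":0.6,"dp":[0,-0.085,0.52],"rotation":[0,0,0]},{"hand":0.6,"dp":[0,-0.085,0.56],"rotation":[0,0,0]},{"hand":0.6,"dp":[0,-0.085,0.56],"rotation":[0,0,0]}]'; python3 -c "
from h import *
plan(hw((-111,-101.5,377)))
f=grab_frame('wrist');save(f,'w3.png')"
```

```text
time_s: 7.35
position: [0.4542, -0.1741, 0.3767]
tcp_rot: [-0.053, -3.141, -0.001]
ft_force: [0.4, 0.2, 0.5]
finger_gap: 0.0511
dp [ 0.007 -0.013 -0.002] rot [ 0.    -0.001  0.   ] t 7.35 grasp(hoist) [-109.8  -98.8  221.7]
```

View pics/w3.png

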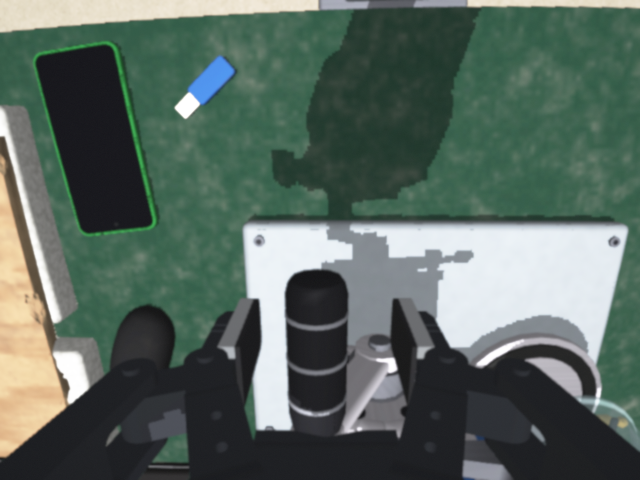

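The knob is at u≈317 and the fingers are centred at about 326, which agrees with the −2.6 mm in y that was computed.

```bash
python3 -m pendant '[{"hand":0.6,"dp":[0.005,-0.014,0],"rotation":[0,0,0]},{"hand":0.6,"dp":[0.005,-0.014,0],"rotation":[0,0,0]},{"hand":0.3,"dp":[0.005,-0.014,0],"rotation":[0,0,0]},{"hand":0.15,"dp":[0.005,-0.014,0],"rotation":[0,0,0]},{"hand":0.1,"dp":[0.005,-0.014,0],"rotation":[0,0,0]},{"hand":0.1,"dp":[0.005,-0.014,0],"rotation":[0,0,0]},{"hand":0.1,"dp":[0.005,-0.014,0],"rotation":[0,0,0]},{"hand":0.1,"dp":[0.005,-0.014,0],"rotation":[0,0,0]}]' 60; python3 -c "
from h import *
plan(hw((-111,-101.5,377)));print(get_obs()['ft_force'])"
```

```text
time_s: 8.4
position: [0.4527, -0.1771, 0.3769]
tcp_rot: [0.055, 3.141, -0.001]
ft_force: [-1.6, -3.9, 5.0]
finger_gap: 0.0202
dp [-0.001  0.002 -0.   ] rot [-0.001  0.    -0.001] t 8.4 grasp(hoist) [-111.1 -102.1  221.9]
[-1.59427065 -3.94496457  5.03415101]
```

```bash
cat >> h.py <<'E'
def tab(q0,qs):
    P=lambda q:np.array([-70-65*np.sin(np.radians(29)-q),165+65*np.cos(np.radians(29)-q)])
    for q in qs:
        d=P(q)-P(q0); print(round(q,3),'[0,%.3f,%.3f]'%(d[0]/200,-d[1]/200))
def ft(q):
    o=get_obs(); a=np.radians(29)-q; F=R.from_euler('z',-YAW).apply(o['ft_force'])
    g=wh(o['position']+R.from_rotvec(o['tcp_rot']).apply([0,0,.155]))
    qm=np.radians(29)-np.arctan2(-70-g[1],g[2]-165)
    print('t',round(o['time_s'],2),'q',round(qm,3),'rad',round(np.hypot(g[1]+70,g[2]-165),1),'Ft %.1f Fr %.1f Fx %.1f'%(F[1]*np.cos(a)+F[2]*np.sin(a),-F[1]*np.sin(a)+F[2]*np.cos(a),F[0]),'gap',round(o['finger_gap'],4))
E
python3 -c "
from h import *
ft(0); tab(0,np.arange(0,-.26,-.02))"
```

```text
t 8.4 q -0.007 rad 65.4 Ft -1.1 Fr 6.3 Fx -1.5 gap 0.0202
0.0 [0,0.000,-0.000]
-0.02 [0,-0.006,0.003]
-0.04 [0,-0.011,0.007]
-0.06 [0,-0.017,0.010]
-0.08 [0,-0.022,0.014]
-0.1 [0,-0.028,0.017]
-0.12 [0,-0.033,0.021]
-0.14 [0,-0.038,0.025]
-0.16 [0,-0.043,0.029]
-0.18 [0,-0.048,0.033]
-0.2 [0,-0.053,0.037]
-0.22 [0,-0.058,0.041]
-0.24 [0,-0.063,0.046]
```

```bash
python3 -m pendant '[{"hand":0.1,"dp":[0,-0.006,0.003],"rotation":[0,0,0]},{"hand":0.1,"dp":[0,-0.011,0.007],"rotation":[0,0,0]},{"hand":0.1,"dp":[0,-0.017,0.01],"rotation":[0,0,0]},{"hand":0.1,"dp":[0,-0.022,0.014],"rotation":[0,0,0]},{"hand":0.1,"dp":[0,-0.022,0.014],"rotation":[0,0,0]}]';python3 -c "
from h import *
ft(-.08)"; python3 -m pendant '[{"hand":0.1,"dp":[0,-0.006,0.003],"rotation":[0,0,0]},{"hand":0.1,"dp":[0,-0.011,0.007],"rotation":[0,0,0]},{"hand":0.1,"dp":[0,-0.016,0.011],"rotation":[0,0,0]},{"hand":0.1,"dp":[0,-0.021,0.015],"rotation":[0,0,0]},{"hand":0.1,"dp":[0,-0.021,0.015],"rotation":[0,0,0]}]'
python3 - <<'E'
from h import *
ft(-.16)
f=grab_frame('wrist'); t=grab_frame('scene'); np.savez('s1.npz',**t); np.savez('w4.npz',**f)
s=f['image'][:,:,::-1]; P=lambda z:w2px(t,hw((-42,-48,z)))
print(P(205),P(215),P(224),w2px(f,hw((-42,-48,205))),w2px(f,hw((-42,-48,224))))
u,v=P(215).astype(int)
c=cv2.resize(t['image'][v-30:v+30,u-40:u+40,::-1],None,fx=7,fy=7,interpolation=cv2.INTER_CUBIC)
cv2.imwrite('pics/s1.png',c)
E
```

```text
time_s: 9.02
position: [0.4524, -0.1809, 0.3748]
tcp_rot: [0.054, 3.14, 0.002]
ft_force: [-2.7, 1.3, 9.7]
finger_gap: 0.0201
t 9.03 q -0.069 rad 65.3 Ft 6.4 Fr 7.4 Fx -2.7 gap 0.0201
time_s: 9.65
position: [0.4522, -0.1852, 0.3718]
tcp_rot: [0.054, 3.14, 0.002]
ft_force: [-4.6, 1.1, 9.1]
finger_gap: 0.0201
t 9.65 q -0.149 rad 65.4 Ft 6.3 Fr 6.5 Fx -4.7 gap 0.0201
[357.99128645 241.35871877] [358.10280156 237.936575  ] [358.20378358 234.84052478] [464.24963223 458.29744848] [479.21720827 495.39913967]
```

View pics/s1.png

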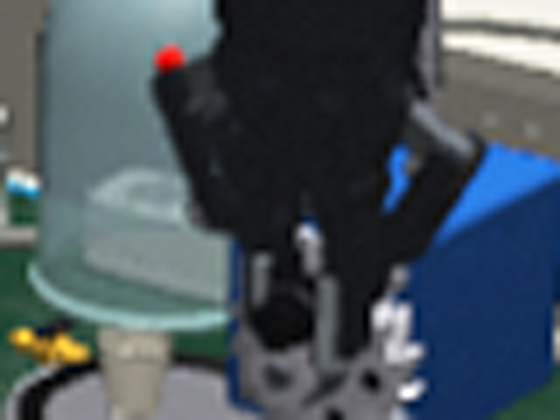

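The crop shows the lever left (tip at crop (170,60)) and the jar still hanging, with its rim's lower front at crop (130,325). The gripper hides the pawl. Ft has been steady at 6.4 N since −0.07 rad, so the weight is on the crank.

Run:
```python
from h import *
t=dict(np.load('s1.npz')); th=np.linspace(0,2*np.pi,200)
for z in range(60,200,15):
    p=np.array([w2px(t,hw((65+57.5*np.cos(a),90+57.5*np.sin(a),z))) for a in th]); k=p[:,1].argmax(); l=p[:,0].argmin()
    print(z,'low',((p[k]-[318,207])*7).round(0),'left',((p[l]-[318,207])*7).round(0))
tab(-.155,np.arange(-.125,.46,.03))
```

```text
60 low [162. 449.] left [ 29. 392.]
75 low [162. 418.] left [ 29. 361.]
90 low [163. 386.] left [ 29. 331.]
105 low [163. 354.] left [ 29. 298.]
120 low [164. 321.] left [ 29. 266.]
135 low [169. 289.] left [ 29. 235.]
150 low [170. 256.] left [ 29. 203.]
165 low [170. 223.] left [ 30. 171.]
180 low [171. 190.] left [ 30. 138.]
195 low [172. 156.] left [ 30. 106.]
-0.125 [0,0.008,-0.006]
-0.095 [0,0.016,-0.012]
-0.065 [0,0.024,-0.017]
-0.035 [0,0.032,-0.022]
-0.005 [0,0.041,-0.027]
0.025 [0,0.049,-0.032]
0.055 [0,0.058,-0.036]
0.085 [0,0.067,-0.040]
0.115 [0,0.076,-0.044]
0.145 [0,0.085,-0.048]
0.175 [0,0.094,-0.051]
0.205 [0,0.103,-0.054]
0.235 [0,0.113,-0.057]
0.265 [0,0.122,-0.059]
0.295 [0,0.131,-0.061]
0.325 [0,0.141,-0.063]
0.355 [0,0.151,-0.065]
0.385 [0,0.160,-0.066]
0.415 [0,0.170,-0.067]
0.445 [0,0.180,-0.068]
```

```bash
python3 -m pendant '[{"hand":0.1,"dp":[0,0.004,-0.003],"rotation":[0,0,0]},{"hand":0.1,"dp":[0,0.008,-0.006],"rotation":[0,0,0]},{"hand":0.1,"dp":[0,0.016,-0.012],"rotation":[0,0,0]},{"hand":0.1,"dp":[0,0.024,-0.017],"rotation":[0,0,0]},{"hand":0.1,"dp":[0,0.032,-0.022],"rotation":[0,0,0]},{"hand":0.1,"dp":[0,0.041,-0.027],"rotation":[0,0,0]}]'; python3 -c "
from h import *
ft(0)"; python3 -m pendant '[{"hand":0.1,"dp":[0,0.008,-0.005],"rotation":[0,0,0]},{"hand":0.1,"dp":[0,0.017,-0.009],"rotation":[0,0,0]},{"hand":0.1,"dp":[0,0.026,-0.013],"rotation":[0,0,0]},{"hand":0.1,"dp":[0,0.026,-0.013],"rotation":[0,0,0]}]'; python3 -c "
from h import *
ft(0.085)"
```

```text
time_s: 10.5
position: [0.4525, -0.1768, 0.3772]
tcp_rot: [0.054, 3.14, 0.002]
ft_force: [-3.0, 1.8, 8.9]
finger_gap: 0.0203
t 10.5 q 0.005 rad 65.3 Ft 5.8 Fr 7.0 Fx -3.0 gap 0.0203
time_s: 11.0
position: [0.4527, -0.1713, 0.3799]
tcp_rot: [0.053, 3.14, 0.004]
ft_force: [-3.2, 3.5, 10.2]
finger_gap: 0.0203
t 11.0 q 0.1 rad 65.2 Ft 7.3 Fr 7.9 Fx -3.4 gap 0.0203
```

The force is still about 6–7 N past the old tooth position (q 0.1), so the pawl is clear. I'll continue down.

```bash
python3 -c "
from h import *
tab(.09,np.arange(.13,.86,.04)); print(); tab(.85,np.arange(.89,1.46,.04))"
```

```text
0.13 [0,0.012,-0.005]
0.17 [0,0.024,-0.010]
0.21 [0,0.037,-0.014]
0.25 [0,0.049,-0.017]
0.29 [0,0.062,-0.020]
0.33 [0,0.074,-0.023]
0.37 [0,0.087,-0.025]
0.41 [0,0.100,-0.026]
0.45 [0,0.113,-0.027]
0.49 [0,0.126,-0.028]
0.53 [0,0.139,-0.028]
0.57 [0,0.152,-0.027]
0.61 [0,0.165,-0.026]
0.65 [0,0.178,-0.024]
0.69 [0,0.191,-0.022]
0.73 [0,0.204,-0.020]
0.77 [0,0.216,-0.016]
0.81 [0,0.229,-0.013]
0.85 [0,0.241,-0.009]

0.89 [0,0.012,0.005]
0.93 [0,0.024,0.010]
0.97 [0,0.036,0.015]
1.01 [0,0.047,0.021]
1.05 [0,0.059,0.028]
1.09 [0,0.070,0.035]
1.13 [0,0.080,0.042]
1.17 [0,0.091,0.050]
1.21 [0,0.101,0.058]
1.25 [0,0.111,0.067]
1.29 [0,0.120,0.076]
1.33 [0,0.129,0.085]
1.37 [0,0.138,0.095]
1.41 [0,0.146,0.105]
1.45 [0,0.154,0.115]
```

```bash
python3 -m pendant '[{"hand":0.1,"dp":[0,0.006,-0.002],"rotation":[0,0,0]},{"hand":0.1,"dp":[0,0.012,-0.005],"rotation":[0,0,0]},{"hand":0.1,"dp":[0,0.024,-0.01],"rotation":[0,0,0]},{"hand":0.1,"dp":[0,0.037,-0.014],"rotation":[0,0,0]},{"hand":0.1,"dp":[0,0.049,-0.017],"rotation":[0,0,0]},{"hand":0.1,"dp":[0,0.062,-0.02],"rotation":[0,0,0]},{"hand":0.1,"dp":[0,0.074,-0.023],"rotation":[0,0,0]},{"hand":0.1,"dp":[0,0.087,-0.025],"rotation":[0,0,0]},{"hand":0.1,"dp":[0,0.1,-0.026],"rotation":[0,0,0]},{"hand":0.1,"dp":[0,0.113,-0.027],"rotation":[0,0,0]},{"hand":0.1,"dp":[0,0.126,-0.028],"rotation":[0,0,0]},{"hand":0.1,"dp":[0,0.139,-0.028],"rotation":[0,0,0]},{"hand":0.1,"dp":[0,0.152,-0.027],"rotation":[0,0,0]},{"hand":0.1,"dp":[0,0.165,-0.026],"rotation":[0,0,0]},{"hand":0.1,"dp":[0,0.178,-0.024],"rotation":[0,0,0]},{"hand":0.1,"dp":[0,0.191,-0.022],"rotation":[0,0,0]},{"hand":0.1,"dp":[0,0.204,-0.02],"rotation":[0,0,0]},{"hand":0.1,"dp":[0,0.216,-0.016],"rotation":[0,0,0]},{"hand":0.1,"dp":[0,0.229,-0.013],"rotation":[0,0,0]},{"hand":0.1,"dp":[0,0.235,-0.011],"rotation":[0,0,0]}]'; python3 -c "
from h import *
ft(0.83)
tab(.83,np.arange(.87,1.47,.04))"
```

```text
time_s: 13.5
position: [0.4546, -0.1236, 0.3807]
tcp_rot: [0.052, 3.141, 0.01]
ft_force: [0.3, 7.7, 1.5]
finger_gap: 0.0199
t 13.5 q 0.862 rad 64.8 Ft 6.8 Fr 3.9 Fx 0.0 gap 0.0199
0.87 [0,0.012,0.004]
0.91 [0,0.024,0.009]
0.95 [0,0.036,0.015]
0.99 [0,0.048,0.020]
1.03 [0,0.059,0.027]
1.07 [0,0.070,0.033]
1.11 [0,0.081,0.041]
1.15 [0,0.092,0.048]
1.19 [0,0.102,0.056]
1.23 [0,0.112,0.065]
1.27 [0,0.121,0.073]
1.31 [0,0.131,0.083]
1.35 [0,0.139,0.092]
1.39 [0,0.148,0.102]
1.43 [0,0.156,0.112]
```

```bash
python3 -m pendant '[{"hand":0.1,"dp":[0,0.006,0.002],"rotation":[0,0,0]},{"hand":0.1,"dp":[0,0.012,0.004],"rotation":[0,0,0]},{"hand":0.1,"dp":[0,0.024,0.009],"rotation":[0,0,0]},{"hand":0.1,"dp":[0,0.036,0.015],"rotation":[0,0,0]},{"hand":0.1,"dp":[0,0.048,0.02],"rotation":[0,0,0]},{"hand":0.1,"dp":[0,0.059,0.027],"rotation":[0,0,0]},{"hand":0.1,"dp":[0,0.07,0.033],"rotation":[0,0,0]},{"hand":0.1,"dp":[0,0.081,0.041],"rotation":[0,0,0]},{"hand":0.1,"dp":[0,0.092,0.048],"rotation":[0,0,0]},{"hand":0.1,"dp":[0,0.102,0.056],"rotation":[0,0,0]},{"hand":0.1,"dp":[0,0.112,0.065],"rotation":[0,0,0]},{"hand":0.1,"dp":[0,0.121,0.073],"rotation":[0,0,0]},{"hand":0.1,"dp":[0,0.131,0.083],"rotation":[0,0,0]},{"hand":0.1,"dp":[0,0.139,0.092],"rotation":[0,0,0]},{"hand":0.1,"dp":[0,0.144,0.097],"rotation":[0,0,0]},{"hand":0.1,"dp":[0,0.144,0.097],"rotation":[0,0,0]}]'
python3 - <<'E'
from h import *
ft(1.37)
t=grab_frame('scene'); np.savez('s2.npz',**t)
cv2.imwrite('pics/s2.png',cv2.resize(t['image'][207:297,298:398,::-1],None,fx=6,fy=6,interpolation=cv2.INTER_CUBIC))
for z in (46,55,64,70,75,80):
    p=np.array([w2px(t,hw((65+57.5*np.cos(a),90+57.5*np.sin(a),z))) for a in np.linspace(0,6.28,200)]); k=p[:,1].argmax(); l=p[:,0].argmin()
    print(z,'low',((p[k]-[298,207])*6).round(0),'left',((p[l]-[298,207])*6).round(0))
tab(1.37,np.arange(1.38,1.78,.02))
E
```

```text
time_s: 15.5
position: [0.4558, -0.0953, 0.3601]
tcp_rot: [-0.053, -3.14, -0.007]
ft_force: [3.4, 4.6, -5.6]
finger_gap: 0.0202
t 15.5 q 1.407 rad 64.6 Ft 7.4 Fr -0.0 Fx 3.2 gap 0.0202
46 low [261. 410.] left [144. 361.]
55 low [262. 394.] left [145. 345.]
64 low [262. 378.] left [145. 329.]
70 low [262. 367.] left [145. 319.]
75 low [262. 358.] left [145. 310.]
80 low [263. 349.] left [145. 301.]
1.38 [0,0.002,0.002]
1.4 [0,0.006,0.008]
1.42 [0,0.010,0.013]
1.44 [0,0.014,0.018]
1.46 [0,0.018,0.023]
1.48 [0,0.022,0.028]
1.5 [0,0.025,0.034]
1.52 [0,0.029,0.039]
1.54 [0,0.032,0.045]
1.56 [0,0.035,0.050]
1.58 [0,0.039,0.056]
1.6 [0,0.042,0.062]
1.62 [0,0.045,0.068]
1.64 [0,0.047,0.074]
1.66 [0,0.050,0.079]
1.68 [0,0.053,0.085]
1.7 [0,0.055,0.091]
1.72 [0,0.057,0.098]
1.74 [0,0.060,0.104]
1.76 [0,0.062,0.110]
1.78 [0,0.064,0.116]
```

View pics/s2.png

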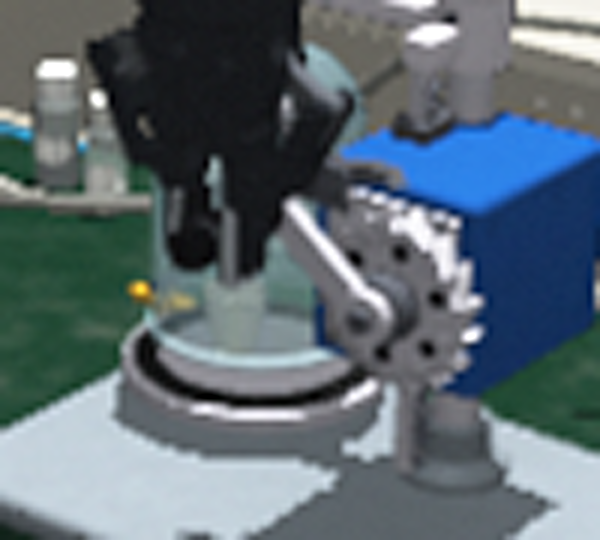

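The jar's rim is at about (245,362), z ≈ 73 mm. The seal ring is at about (245,397), z ≈ 53 mm, so landing is expected near q ≈ 2. The pawl at (375,172) is clear above the wheel.

```bash
python3 -m pendant '[{"hand":0.1,"dp":[0,0.002,0.002],"rotation":[0,0,0]},{"hand":0.1,"dp":[0,0.006,0.008],"rotation":[0,0,0]},{"hand":0.1,"dp":[0,0.01,0.013],"rotation":[0,0,0]},{"hand":0.1,"dp":[0,0.014,0.018],"rotation":[0,0,0]},{"hand":0.1,"dp":[0,0.018,0.023],"rotation":[0,0,0]},{"hand":0.1,"dp":[0,0.022,0.028],"rotation":[0,0,0]},{"hand":0.1,"dp":[0,0.025,0.034],"rotation":[0,0,0]},{"hand":0.1,"dp":[0,0.029,0.039],"rotation":[0,0,0]},{"hand":0.1,"dp":[0,0.032,0.045],"rotation":[0,0,0]},{"hand":0.1,"dp":[0,0.035,0.05],"rotation":[0,0,0]},{"hand":0.1,"dp":[0,0.039,0.056],"rotation":[0,0,0]},{"hand":0.1,"dp":[0,0.042,0.062],"rotation":[0,0,0]},{"hand":0.1,"dp":[0,0.045,0.068],"rotation":[0,0,0]},{"hand":0.1,"dp":[0,0.047,0.074],"rotation":[0,0,0]},{"hand":0.1,"dp":[0,0.05,0.079],"rotation":[0,0,0]},{"hand":0.1,"dp":[0,0.053,0.085],"rotation":[0,0,0]}]'; python3 -c "
from h import *
ft(1.68)
tab(1.68,np.arange(1.69,1.88,.01))"
```

```text
time_s: 17.55
position: [0.4559, -0.0857, 0.3444]
tcp_rot: [-0.055, -3.141, -0.001]
ft_force: [3.8, 3.5, -6.5]
finger_gap: 0.0204
t 17.55 q 1.688 rad 64.4 Ft 7.4 Fr 0.8 Fx 3.7 gap 0.0204
1.69 [0,0.001,0.003]
1.7 [0,0.002,0.006]
1.71 [0,0.004,0.009]
1.72 [0,0.005,0.012]
1.73 [0,0.006,0.015]
1.74 [0,0.007,0.018]
1.75 [0,0.008,0.021]
1.76 [0,0.009,0.024]
1.77 [0,0.010,0.027]
1.78 [0,0.011,0.031]
1.79 [0,0.012,0.034]
1.8 [0,0.013,0.037]
1.81 [0,0.014,0.040]
1.82 [0,0.015,0.043]
1.83 [0,0.015,0.046]
1.84 [0,0.016,0.049]
1.85 [0,0.017,0.053]
1.86 [0,0.018,0.056]
1.87 [0,0.018,0.059]
```

```bash
python3 -m pendant '[{"hand":0.1,"dp":[0,0.002,0.006],"rotation":[0,0,0]},{"hand":0.1,"dp":[0,0.005,0.012],"rotation":[0,0,0]},{"hand":0.1,"dp":[0,0.007,0.018],"rotation":[0,0,0]},{"hand":0.1,"dp":[0,0.009,0.024],"rotation":[0,0,0]},{"hand":0.1,"dp":[0,0.011,0.031],"rotation":[0,0,0]},{"hand":0.1,"dp":[0,0.013,0.037],"rotation":[0,0,0]},{"hand":0.1,"dp":[0,0.013,0.037],"rotation":[0,0,0]}]'; python3 -c "
from h import *
ft(1.8)
tab(1.8,np.arange(1.81,1.99,.01))"
```

```text
time_s: 18.42
position: [0.456, -0.0832, 0.3371]
tcp_rot: [0.055, 3.141, -0.0]
ft_force: [4.3, 2.7, -7.4]
finger_gap: 0.0202
t 18.43 q 1.808 rad 64.3 Ft 7.9 Fr 0.7 Fx 4.2 gap 0.0202
1.81 [0,0.001,0.003]
1.82 [0,0.002,0.006]
1.83 [0,0.003,0.009]
1.84 [0,0.003,0.013]
1.85 [0,0.004,0.016]
1.86 [0,0.005,0.019]
1.87 [0,0.005,0.022]
1.88 [0,0.006,0.025]
1.89 [0,0.007,0.028]
1.9 [0,0.007,0.032]
1.91 [0,0.008,0.035]
1.92 [0,0.008,0.038]
1.93 [0,0.009,0.041]
1.94 [0,0.009,0.044]
1.95 [0,0.010,0.048]
1.96 [0,0.010,0.051]
1.97 [0,0.011,0.054]
1.98 [0,0.011,0.057]
```

```bash
python3 -m pendant '[{"hand":0.1,"dp":[0,0.001,0.003],"rotation":[0,0,0]},{"hand":0.1,"dp":[0,0.002,0.006],"rotation":[0,0,0]},{"hand":0.1,"dp":[0,0.003,0.009],"rotation":[0,0,0]},{"hand":0.1,"dp":[0,0.003,0.013],"rotation":[0,0,0]},{"hand":0.1,"dp":[0,0.004,0.016],"rotation":[0,0,0]},{"hand":0.1,"dp":[0,0.004,0.016],"rotation":[0,0,0]}]'; python3 -c "
from h import *
ft(1.85)
tab(1.85,np.arange(1.86,2,.01))"
```

```text
time_s: 19.18
position: [0.456, -0.0824, 0.334]
tcp_rot: [0.055, 3.141, -0.0]
ft_force: [4.2, 3.0, -6.0]
finger_gap: 0.0201
t 19.18 q 1.857 rad 64.3 Ft 6.5 Fr 1.7 Fx 4.1 gap 0.0201
1.86 [0,0.001,0.003]
1.87 [0,0.001,0.006]
1.88 [0,0.002,0.010]
1.89 [0,0.003,0.013]
1.9 [0,0.003,0.016]
1.91 [0,0.004,0.019]
1.92 [0,0.004,0.022]
1.93 [0,0.005,0.026]
1.94 [0,0.005,0.029]
1.95 [0,0.006,0.032]
1.96 [0,0.006,0.035]
1.97 [0,0.006,0.038]
1.98 [0,0.007,0.042]
1.99 [0,0.007,0.045]
```

```bash
python3 -m pendant '[{"hand":0.1,"dp":[0,0.001,0.003],"rotation":[0,0,0]},{"hand":0.1,"dp":[0,0.001,0.006],"rotation":[0,0,0]},{"hand":0.1,"dp":[0,0.002,0.01],"rotation":[0,0,0]},{"hand":0.1,"dp":[0,0.003,0.013],"rotation":[0,0,0]},{"hand":0.1,"dp":[0,0.003,0.016],"rotation":[0,0,0]},{"hand":0.1,"dp":[0,0.003,0.016],"rotation":[0,0,0]}]'; python3 -c "
from h import *
ft(1.9)
tab(1.9,np.arange(1.91,2,.01))"
```

```text
time_s: 19.92
position: [0.456, -0.0818, 0.331]
tcp_rot: [0.055, 3.141, -0.0]
ft_force: [4.9, 1.3, -4.9]
finger_gap: 0.0201
t 19.93 q 1.905 rad 64.3 Ft 5.1 Fr 0.6 Fx 4.9 gap 0.0201
1.91 [0,0.001,0.003]
1.92 [0,0.001,0.006]
1.93 [0,0.002,0.010]
1.94 [0,0.002,0.013]
1.95 [0,0.002,0.016]
1.96 [0,0.003,0.019]
1.97 [0,0.003,0.023]
1.98 [0,0.004,0.026]
1.99 [0,0.004,0.029]
2.0 [0,0.004,0.032]
```

```bash
python3 -m pendant '[{"hand":0.1,"dp":[0,0.001,0.003],"rotation":[0,0,0]},{"hand":0.1,"dp":[0,0.001,0.006],"rotation":[0,0,0]},{"hand":0.1,"dp":[0,0.001,0.006],"rotation":[0,0,0]}]'; python3 -c "
from h import *
ft(1.92)
for i in range(4): grab_frame('wrist'); ft(1.92)"
```

```text
time_s: 20.3
position: [0.456, -0.0817, 0.3301]
tcp_rot: [0.055, 3.141, -0.0]
ft_force: [3.2, 0.6, -0.8]
finger_gap: 0.0203
t 20.3 q 1.92 rad 64.3 Ft 0.9 Fr 0.6 Fx 3.2 gap 0.0203
t 20.35 q 1.92 rad 64.3 Ft 1.0 Fr 0.5 Fx 2.7 gap 0.0201
t 20.4 q 1.921 rad 64.3 Ft 1.1 Fr 0.6 Fx 2.4 gap 0.0202
t 20.45 q 1.921 rad 64.3 Ft 0.3 Fr 0.5 Fx 3.6 gap 0.0201
t 20.5 q 1.922 rad 64.3 Ft 0.2 Fr 0.5 Fx 3.4 gap 0.0199
```

```bash
python3 -m pendant '[{"hand":0.1,"dp":[0,0,0.0015],"rotation":[0,0,0]},{"hand":0.1,"dp":[0,0,0.0015],"rotation":[0,0,0]},{"hand":0.1,"dp":[0,0,0.0015],"rotation":[0,0,0]}]'; python3 -c "
from h import *
for i in range(4): grab_frame('wrist'); ft(1.92)"
```

```text
time_s: 20.88
position: [0.456, -0.0816, 0.3296]
tcp_rot: [0.055, 3.141, -0.0]
ft_force: [2.6, 0.8, 1.2]
finger_gap: 0.0202
t 20.93 q 1.928 rad 64.3 Ft -0.8 Fr 0.5 Fx 2.9 gap 0.0201
t 20.98 q 1.928 rad 64.3 Ft -0.2 Fr 0.9 Fx 2.7 gap 0.0201
t 21.02 q 1.928 rad 64.3 Ft -1.6 Fr 0.5 Fx 2.7 gap 0.0198
t 21.07 q 1.929 rad 64.3 Ft -0.6 Fr 1.1 Fx 3.0 gap 0.02
```

Ft is now about −0.7 N within noise (it was about 7 N hanging), so the seal carries the jar. Next I open the gripper and rise.

```bash
python3 -m pendant '[{"hand":0.3,"dp":[0,0,0],"rotation":[0,0,0]},{"hand":0.45,"dp":[0,0,0],"rotation":[0,0,0]},{"hand":0.6,"dp":[0,0,0],"rotation":[0,0,0]},{"hand":0.6,"dp":[0,0,0],"rotation":[0,0,0]},{"hand":0.6,"dp":[0,0,-0.1],"rotation":[0,0,0]},{"hand":0.6,"dp":[0,0,-0.3],"rotation":[0,0,0]},{"hand":0.6,"dp":[0,0,-0.5],"rotation":[0,0,0]},{"hand":0.5,"dp":[0,0,-0.7],"rotation":[0,0,0]},{"hand":0.5,"dp":[0,0,-0.8],"rotation":[0,0,0]},{"hand":0.5,"dp":[0,0,-0.8],"rotation":[0,0,0]}]'; python3 -c "
from h import *
print(get_obs()['ft_force'])
plan(hw((-48,3,488)))"
```

```text
time_s: 22.32
position: [0.4562, -0.0817, 0.4907]
tcp_rot: [0.055, 3.138, -0.001]
ft_force: [0.1, 0.8, -0.6]
finger_gap: 0.0424
[ 0.08572458  0.82059789 -0.60866172]
dp [-0.314  0.047  0.014] rot [-0.001  0.004 -0.001] t 22.32 grasp(hoist) [-110.4   -6.5  335.7]
```

```bash
python3 -m pendant '[{"hand":0.5,"dp":[-0.15,0.02,0],"rotation":[0,0,0]},{"hand":0.5,"dp":[-0.3,0.045,0],"rotation":[0,0,0]},{"hand":0.5,"dp":[-0.31,0.047,0],"rotation":[0,0,0]},{"hand":0.5,"dp":[-0.31,0.047,0.01],"rotation":[0,0,0]}]'
python3 - <<'E'
from h import *
f=grab_frame('wrist'); save(f,'w5.png'); plan(hw((-48,3,412)))
print(w2px(f,hw((-42,6.5,262))))
E
```

```text
time_s: 22.82
position: [0.5181, -0.0744, 0.4863]
tcp_rot: [-0.055, -3.139, -0.0]
ft_force: [0.0, 0.3, 0.2]
finger_gap: 0.0426
dp [-0.008  0.     0.372] rot [ 0.    -0.002 -0.001] t 22.88 grasp(hoist) [-49.8   2.9 331.4]
[332.74663798 282.5929382 ]
```

View pics/w5.png

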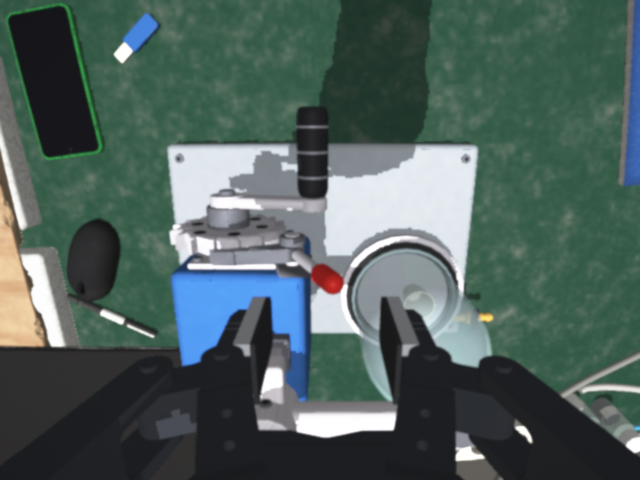

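The lever tip is at (327,278), between the fingers at u≈262 and 390. The jar sits concentric on the seal ring, and the crank knob is on the left at (313,150).

```bash
python3 -m pendant '[{"hand":0.5,"dp":[0,0,0.12],"rotation":[0,0,0]},{"hand":0.5,"dp":[0,0,0.24],"rotation":[0,0,0]},{"hand":0.5,"dp":[0,0,0.34],"rotation":[0,0,0]},{"hand":0.5,"dp":[0,0,0.375],"rotation":[0,0,0]},{"hand":0.5,"dp":[0,0,0.375],"rotation":[0,0,0]}]';python3 -m pendant '[{"hand":0.5,"dp":[0,-0.04,0],"rotation":[0,0,0]},{"hand":0.5,"dp":[0,-0.07,0],"rotation":[0,0,0]},{"hand":0.5,"dp":[0,-0.1,0],"rotation":[0,0,0]},{"hand":0.5,"dp":[0,-0.13,0],"rotation":[0,0,0]},{"hand":0.5,"dp":[0,-0.16,0],"rotation":[0,0,0]},{"hand":0.5,"dp":[0,-0.19,0],"rotation":[0,0,0]},{"hand":0.5,"dp":[0,-0.205,0],"rotation":[0,0,0]},{"hand":0.5,"dp":[0,-0.215,0],"rotation":[0,0,0]},{"hand":0.5,"dp":[0,-0.215,0],"rotation":[0,0,0]}]'; python3 -c "
from h import *
plan(hw((-48,-43,412)))"; python3 red.py
```

```text
time_s: 23.5
position: [0.5177, -0.0745, 0.4126]
tcp_rot: [-0.055, -3.141, 0.0]
ft_force: [-0.6, -0.5, -0.4]
finger_gap: 0.0423
time_s: 24.62
position: [0.5168, -0.1175, 0.4123]
tcp_rot: [-0.055, -3.141, 0.001]
ft_force: [0.1, 1.4, 1.2]
finger_gap: 0.0429
dp [-0.005 -0.014  0.002] rot [-0.    -0.    -0.001] t 24.62 grasp(hoist) [-49.1 -40.3 257.3]
red 367.8370565045992 376.946123521682 761 bbox 352 383 363 391
0.0 [336. 368.] [349. 344.]
0.1 [351. 371.] [359. 346.]
0.6 [432. 370.] [411. 346.]
0.7 [446. 367.] [420. 344.]
0.8 [458. 363.] [429. 342.]
0.85 [464. 361.] [433. 340.]
```

```bash
python3 -m pendant '[{"hand":0.5,"dp":[0,-0.015,0],"rotation":[0,0,0]},{"hand":0.5,"dp":[0,-0.03,0],"rotation":[0,0,0]},{"hand":0.5,"dp":[0,-0.03,0],"rotation":[0,0,0]}]'; python3 -m pendant '[{"hand":0.5,"dp":[0,-0.01,0],"rotation":[0,0,0]},{"hand":0.5,"dp":[0,-0.01,0],"rotation":[0,0,0]}]'; python3 -m pendant '[{"hand":0.5,"dp":[0,-0.006,0],"rotation":[0,0,0]},{"hand":0.5,"dp":[0,-0.006,0],"rotation":[0,0,0]}]'; python3 red.py
```

```text
time_s: 25.05
position: [0.5166, -0.1233, 0.412]
tcp_rot: [-0.055, -3.14, -0.001]
ft_force: [0.3, 5.0, -0.4]
finger_gap: 0.0427
time_s: 25.3
position: [0.5165, -0.1253, 0.4121]
tcp_rot: [-0.055, -3.141, -0.001]
ft_force: [0.6, 4.5, -1.2]
finger_gap: 0.0426
time_s: 25.55
position: [0.5164, -0.126, 0.4121]
tcp_rot: [-0.054, -3.141, -0.004]
ft_force: [0.6, 7.3, -2.6]
finger_gap: 0.0424
red 358.8298755186722 367.6877593360996 964 bbox 339 379 341 386
0.0 [359. 369.] [370. 345.]
0.1 [375. 371.] [380. 347.]
0.6 [455. 370.] [432. 346.]
0.7 [469. 367.] [441. 344.]
0.8 [481. 363.] [449. 342.]
0.85 [486. 361.] [453. 341.]
```

```bash
python3 -m pendant '[{"hand":0.5,"dp":[0,-0.007,0],"rotation":[0,0,0]},{"hand":0.5,"dp":[0,-0.007,0],"rotation":[0,0,0]}]';  python3 -m pendant '[{"hand":0.5,"dp":[0,0.04,0],"rotation":[0,0,0]},{"hand":0.5,"dp":[0,0.06,0],"rotation":[0,0,0]},{"hand":0.5,"dp":[0,0.06,-0.15],"rotation":[0,0,0]},{"hand":0.5,"dp":[0,0.06,-0.4],"rotation":[0,0,0]},{"hand":0.5,"dp":[0.3,0.06,-0.45],"rotation":[0,0,0]},{"hand":0.5,"dp":[0.6,0.06,-0.45],"rotation":[0,0,0]},{"hand":0.5,"dp":[0.9,0.06,-0.45],"rotation":[0,0,0]},{"hand":0.5,"dp":[1,0.06,-0.45],"rotation":[0,0,0]},{"hand":0.5,"dp":[1,0.06,-0.45],"rotation":[0,0,0]}]'
python3 - <<'E'
from h import *
t=grab_frame('scene')
c=cv2.resize(t['image'][207:297,298:398,::-1],None,fx=6,fy=6,interpolation=cv2.INTER_CUBIC)
cv2.imwrite('pics/s3.png',c)
for y in (-55,-50): 
  for z in (205,215,224): print(y,z,((w2px(t,hw((-42,y,z)))-[298,207])*6).round(0))
for s in (0,.1): 
    a=s-np.radians(20);print(s,((w2px(t,hw((-42,-18+56*np.sin(a),212+56*np.cos(a))))-[298,207])*6).round(0))
E
```

```text
time_s: 25.85
position: [0.5164, -0.1267, 0.412]
tcp_rot: [-0.053, -3.141, -0.008]
ft_force: [1.1, 11.3, -1.9]
finger_gap: 0.043
time_s: 26.98
position: [0.3161, -0.1091, 0.5032]
tcp_rot: [0.057, 3.139, -0.002]
ft_force: [0.6, -0.4, 0.0]
finger_gap: 0.0429
-55 205 [373. 210.]
-55 215 [373. 189.]
-55 224 [374. 171.]
-50 205 [364. 207.]
-50 215 [364. 187.]
-50 224 [365. 168.]
0 [344.  77.]
0.1 [335.  70.]
```

View pics/s3.png

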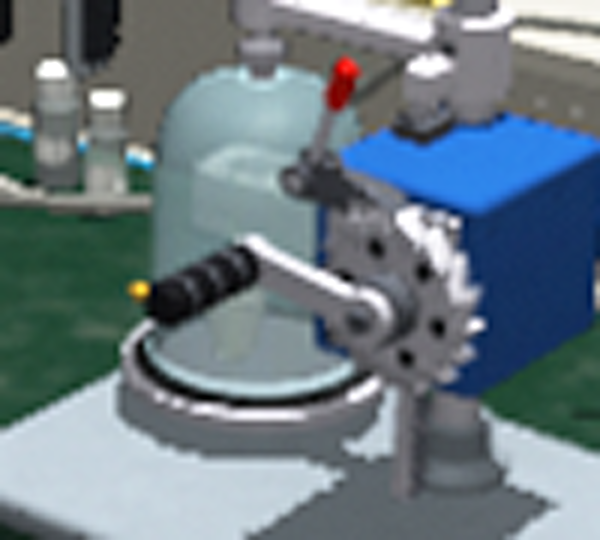

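The jar's rim (260,393) sits on the seal at z ≈ 55. The lever leans right with its tip at (345,72), against a hold prediction of (344,77). The pawl nose is down on the wheel at about (385,200). I'll make one check on the crank angle before handing in.

Run:
```python
from h import *
t=grab_frame('scene')
for q in (1.6,1.8,1.93,2.1):
    a=np.radians(29)-q; y,z=-70-65*np.sin(a),165+65*np.cos(a)
    print(q,[((w2px(t,hw((x,y,z)))-[298,207])*6).round(0) for x in(-66,-133)])
for y in (-60,-65): print(y,[((w2px(t,hw((-42,y,z)))-[298,207])*6).round(0) for z in (205,215,224)])
print(get_obs()['ft_force'])
```

```text
1.6 [array([264., 223.]), array([171., 269.])]
1.8 [array([255., 245.]), array([162., 292.])]
1.93 [array([252., 260.]), array([159., 308.])]
2.1 [array([250., 282.]), array([158., 330.])]
-60 [array([382., 213.]), array([382., 192.]), array([383., 174.])]
-65 [array([391., 216.]), array([392., 195.]), array([392., 176.])]
[0.41908979 0.11483592 0.25616347]
```

```bash
python3 -c "
from plant import close_job
print(close_job())"
```

```text
the job is handed in; nothing more can be done
None
```

The bell jar is resting on its seal, the crank is free and the lever is back at hold. I handed the job in at about 27 s of the allowed 72 s.

**What I did:**
- I threw the lever across until the push force rose to 15 N at its stop.
- I gripped the knob and wound up about 0.15 rad, which put about 6.5 N of the jar's weight on the crank.
- I then eased the jar down. The knob force stayed at about 6–8 N past the old tooth position, so the pawl had jumped clear.
- The jar landed at a crank angle of about 1.92 rad, where the knob force fell to about 0. I then opened the gripper, threw the lever back until the force reached 11 N at its stop, and retreated clear.

**Last checks:**
- **Jar:** in the picture the rim is on the seal at about z = 55 mm, and the crank stayed near 1.9 rad after I let go.
- **Lever and pawl:** the lever tip is within a few pixels of its hold position. The pawl nose is down on the wheel at about z = 208–211 mm, between the values for fully in a tooth (205) and lying on the teeth (215). The picture is too coarse to tell which.
- **Robot:** the wrist force was about 0, with nothing touched.
- **Landing force:** the final knob force averaged about −0.8 N, within the sensor noise. At most it was a very slight press on the glass, of about 2 N, before I let go.

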